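Sweep the square beads into the tray's trough

TASK

With closed fingers, sweep the three square beads across the deck of the orange bead tray and over its edge, so that all three drop into the sunken trough along the tray's far side. Push them only, do not pick any of them up. Leave the round bead where it lies, and do not disturb the jar, the glass dish, the wooden gauge block or the pliers.

Things in the scene. Friction and masses are not known exactly. Their poses are not given: they have to be found in the camera images.
- tray: Orange hard-silicone bead tray, fixed, 220 (its x) x 240 (y) mm, walls 5 mm thick, 32 mm high. Origin on the table, z up. Its flat deck, 22 mm above the table, spans x = -100 to +55 mm, y = -115 to +115 mm. At x = +55 mm it ends, without a lip, in a 18 mm step down into a trough along the whole +x side (the side farther from the robot).
- trough (a point): Middle of the trough's floor, at x = +82.5 mm, y = 0, z = 4 mm in the tray's frame. The trough runs along the tray's y, 55 mm wide (x = +55 to +110 mm), 230 mm long, floor 4 mm above the table and marked with fine dark lines along its length (not felt).
- square1_center (a point): Middle of square bead 1: loose stone tablet 24 x 24 mm, 12 mm thick, about 20 g, small dark hole mark on top. It starts flat on the deck, this point 6 mm above the deck; x and y along its sides, z up. The three squares are alike. The four beads lie in four lanes about 54 mm apart along the tray's y, middles at x = -42 to +6 mm in the tray's frame.
- square2_center (a point): Middle of square bead 2: loose stone tablet 24 x 24 mm, 12 mm thick, about 20 g, small dark hole mark on top. It starts flat on the deck, this point 6 mm above the deck; x and y along its sides, z up. The three squares are alike. The four beads lie in four lanes about 54 mm apart along the tray's y, middles at x = -42 to +6 mm in the tray's frame.
- square3_center (a point): Middle of square bead 3: loose stone tablet 24 x 24 mm, 12 mm thick, about 20 g, small dark hole mark on top. It starts flat on the deck, this point 6 mm above the deck; x and y along its sides, z up. The three squares are alike. The four beads lie in four lanes about 54 mm apart along the tray's y, middles at x = -42 to +6 mm in the tray's frame.
- round: The one round bead, a loose stone disc of the same stone, 28 mm diameter and 12 mm thick, lying flat on the deck in one of the four lanes. Origin in the middle of its underside. It stays where it is.
- jar: Bystander: lidded stoneware jar, 82 mm diameter, 95 mm high, loose, on the table beside the tray's +y side. Origin in the middle of its underside.
- votive: Bystander: small empty glass dish, 62 mm diameter, 45 mm high, loose, on the table beyond the tray's +x side. Origin in the middle of its underside.
- gauge: Bystander: wooden bead gauge block, 35 x 80 mm (its y), 22 mm high, loose, on the table beyond the tray's +x side. Origin in the middle of its underside.
- pliers: Bystander: steel crimping pliers lying flat, 130 mm long along their x (jaws at +x), 44 mm wide, 10 mm high, loose, on the table beside the tray's -y side. Origin under the pivot, 38 mm from the jaw tips.
Not all that is in view belongs to the job. Leave any pink or red look-alike of the part that bears square3_center alone.

How it is judged:
By the outcome, as a careful person would: the job done as asked, in the order asked, and still so for the second after the job is handed in, with the robot touching nothing.
It also fails if it takes over 54 s, if anything falls off the work surface, if the arm or the gripper's body presses on something with over 40 N, if the wrist force passes 120 N, or if a joint passes its speed limit or range.

ROBOT

A 6-joint arm with a two-finger parallel gripper is mounted at the origin on the work surface. World frame = base frame: x ahead of the robot, y to its left, z up, the work surface at z = 0. Lengths are in m, angles in degrees, forces in N, time in s.
With the tool pointing down it reaches from about 0.225 to 0.875 m from the base axis. Payload 3.4 kg.
Tool frame: the origin (TCP) lies at the very end of the fingers, on their centre line; the grasp point (between the pads) lies 19 mm behind it; z points along the fingers, y is the line along which they close (so a half turn about z gives the same grasp; the last joint's range is limited). The gripper opens to 85 mm and grips with 20 to 120 N. Pads are 22 mm wide; open, the fingers measure 114 mm over their backs; the gripper's body (76 mm by 85 mm) begins 54 mm behind the grasp point. The pads swing forward as they close: fully open they stand 13 mm farther back than shut.
Start: joints at [70.359, 15.808, 86.224, -0, 77.962, -6.933], TCP at [0.127, 0.561, 0.231] pointing down, gripper open.
Joint ranges: [-165.64, 165.64], [-43.16, 119.46], [12.63, 154.43], [-67.54, 247.53], [6.08, 155.33], [-154.97, 154.97]. Speed limits (degrees/s): [147.25, 147.25, 180, 180, 180, 180].

INTERFACE

Orientations are given as a 3x3 rotation matrix whose columns are the frame's x, y, z axes.
In Python, from station import robot, camera gives the robot as it stands. Calls block until the motion is done:
- robot.goto(position, orientation): joint-space move of the TCP to a pose.
- robot.line_to(position, frame=None, feed=0.15): straight line of the TCP; frame=None keeps the orientation; feed is the mean speed in m/s.
- robot.movej(angles): joint-space move.
- robot.command_gripper(opening, squeeze=None): opening from 0.0 (shut) to 1.0 (fully open); squeeze is the grip in N (None keeps the last); returns when the fingers have stopped.
- robot.sleep(seconds).
- robot.solve_ik(position, orientation): joint angles nearest the present ones, or None.
- robot.observe(): the state.
- camera(name): name is "side" or "top"; returns a dict with "color" (480x640x3 uint8, red, green, blue), "fovy" (degrees; the focal length in pixels is half the picture's height over the tangent of half this angle, whatever the lens; pixels are square), "cx", "cy" (the principal point, pixels), "k1" (the pictures are not rectified: a ray, as slopes to the right and down, at radius r is drawn at 1 + k1 r^2 times it, then the intrinsics apply), "rvec" (rotation vector, rad) and "tvec" (3), from world to camera coordinates, as OpenCV has them. Camera axes: x right, y down, z forward; pixel columns grow to the right and rows downward; lengths in m; the calibration is good to about 2 mm. A picture is of the moment at which its call begins. There is no depth.
A pose or a line that the arm cannot do raises robot.MotionError and nothing moves.
- robot.close_job(): hands the job in; it is judged then, once.
The state is a dict: "time": time; "joints": joint angles; "joint_vel": joint speeds; "tau": joint torques, N m; "tool_pos": TCP position; "orientation": TCP orientation; "wrist_force": force on the tool from outside, world axes, zero at the start; "wrist_torque": the same for the moment, N m; "grip_width": opening from 0.0 (shut) to 1.0 (fully open); "grasp_force": force on a finger pad.
Only numpy, scipy, OpenCV 4.12 (cv2) and the standard library are available. Lean on these libraries where they do the work, as an engineer would, in place of code of your own. Each camera call takes 0.05 s, during which the arm holds its last target. There are 200 camera calls.

## Working session

There is one attempt and no reset: what is moved stays moved. The work goes in short steps, each a Python script; the robot and the scene stay as the last script left them, time stands still between calls to the robot, and variables do not carry over. Pictures are saved under pics/ and viewed, at most 10 in all, crops included, and the job is handed in when it is done.

```bash
ls; mkdir -p pics; python3 - <<'E'
from station import robot,camera
import cv2
for n in("top","side"):
    c=camera(n); cv2.imwrite(f"pics/{n}0.png",c["color"][:,:,::-1])
    print(n,{k:v for k,v in c.items() if k!="color"})
print(robot.observe())
E
```

```text
pics
top {'fovy': 45.18603397093128, 'cx': 316.53889843569925, 'cy': 236.67091496047374, 'k1': -0.056838317556993714, 'rvec': array([ 2.11502839, -2.13308681,  0.19379289]), 'tvec': array([0.02654772, 0.54503556, 0.7135923 ])}
side {'fovy': 55.133373882348636, 'cx': 322.47527801372763, 'cy': 243.4000804521759, 'k1': 0.018639518198670837, 'rvec': array([ 1.11211587, -2.41200594,  1.01118548]), 'tvec': array([0.40581237, 0.32749997, 0.43809034])}
{'time': 0.1, 'joints': array([ 7.03560666e+01,  1.58443516e+01,  8.62854292e+01,  3.65870170e-04,
        7.79614260e+01, -6.93117136e+00]), 'joint_vel': array([ 0.01674938, -0.02606955, -0.12793084, -0.04490983, -0.13822135,
        0.0094098 ]), 'tau': array([ 8.73637200e-04, -4.17706311e+01, -2.46405262e+01, -2.71509134e-04,
        5.70902339e-03,  2.99791714e-05]), 'tool_pos': array([0.12637386, 0.56048734, 0.23054033]), 'orientation': array([[-9.75485204e-01,  2.20064366e-01, -5.41022237e-04],
       [ 2.20064941e-01,  9.75484075e-01, -1.49711096e-03],
       [ 1.98297802e-04, -1.57946962e-03, -9.99998733e-01]]), 'wrist_force': array([ 0.11831279, -0.62481347, -0.13033035]), 'wrist_torque': array([-0.00840106,  0.00418187, -0.03489206]), 'grasp_force': 0.0, 'grip_width': 1.0017846477143564}
```

View pics/top0.png

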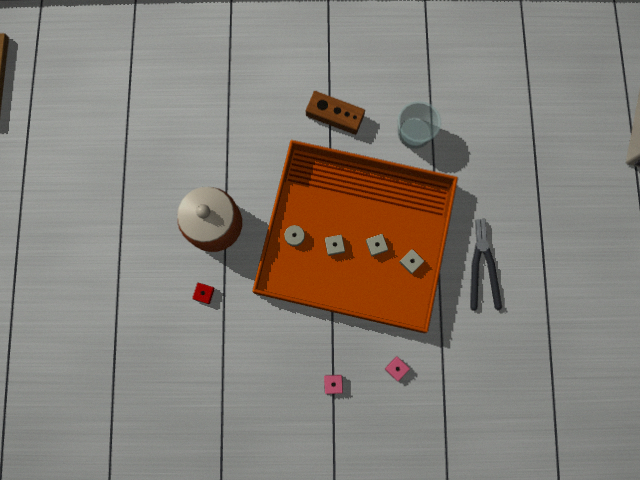

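View pics/side0.png

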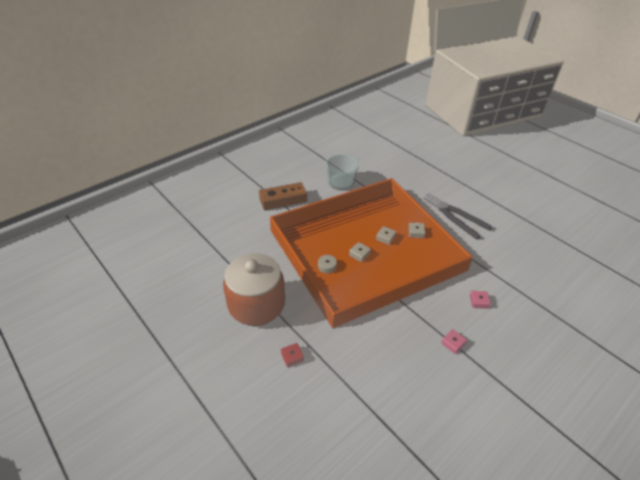

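Candidates in top: squares at (335,244), (377,244) and (412,261) on the deck. The round bead is at (294,235). Look-alikes off the tray are red at (203,293) and pink at (333,384) and (397,369). I choose the three pale squares on the deck and will check them in a crop.

```bash
cat > h.py <<'E'
import numpy as np, cv2
from station import robot, camera
def cal(c):
    h=c["color"].shape[0]; f=h/2/np.tan(np.radians(c["fovy"]/2))
    return np.array([[f,0,c["cx"]],[0,f,c["cy"]],[0,0,1]]), np.array([c["k1"],0,0,0,0.])
def ray(c,px,z):
    K,d=cal(c); p=cv2.undistortPoints(np.float64(px).reshape(-1,1,2),K,d)[:,0]
    R=cv2.Rodrigues(c["rvec"])[0]; o=-R.T@c["tvec"]
    v=np.c_[p,np.ones(len(p))]@R; return o+v*((z-o[2])/v[:,2])[:,None]
def proj(c,P):
    K,d=cal(c); return cv2.projectPoints(np.float64(P),c["rvec"],c["tvec"],K,d)[0][:,0]
def tray(c):
    hsv=cv2.cvtColor(c["color"],cv2.COLOR_RGB2HSV)
    m=cv2.inRange(hsv,(4,180,90),(16,255,255))
    cs=max(cv2.findContours(m,cv2.RETR_EXTERNAL,cv2.CHAIN_APPROX_NONE)[0],key=cv2.contourArea)
    return cs[:,0]
def beads(c,poly):
    hsv=cv2.cvtColor(c["color"],cv2.COLOR_RGB2HSV)
    m=cv2.inRange(hsv,(0,0,110),(179,110,255)); k=np.zeros_like(m)
    cv2.fillPoly(k,[np.int32(poly)],255)
    return [x[:,0] for x in cv2.findContours(m&k,cv2.RETR_EXTERNAL,cv2.CHAIN_APPROX_NONE)[0] if cv2.contourArea(x)>60]
E
python3 - <<'E'
from h import *
c=camera("top")
t=tray(c); q=cv2.boxPoints(cv2.minAreaRect(t)); print("quad px",q)
ap=cv2.approxPolyDP(cv2.convexHull(t.reshape(-1,1,2)),8,True)[:,0]; print(ap)
W=ray(c,ap,.032); print(W.round(4), np.linalg.norm(W-np.roll(W,-1,0),axis=1))
r=cv2.minAreaRect(np.float32(ray(c,t,.032)[:,:2]*1000)); print(r)
for b in beads(c,ap):
    w=ray(c,b,.034)[:,:2]*1000; r=cv2.minAreaRect(np.float32(w))
    print(b.mean(0),r,cv2.contourArea(np.float32(w)), np.ptp(w,axis=0))
im=cv2.resize(c["color"][135:340,245:465,::-1],None,fx=2.9,fy=2.9,interpolation=cv2.INTER_CUBIC)
cv2.imwrite("pics/crop.png",im)
E
```

```text
quad px [[251.94864 291.05295]
 [287.94003 137.08986]
 [462.77548 177.96048]
 [426.7841  331.92358]]
[[291 140]
 [456 177]
 [427 331]
 [253 291]]
[[ 0.6869  0.0566  0.032 ]
 [ 0.6312 -0.1723  0.032 ]
 [ 0.4207 -0.1229  0.032 ]
 [ 0.4756  0.1074  0.032 ]] [0.23564855 0.21626505 0.23675098 0.21734073]
((553.8236694335938, -32.53131103515625), (238.53053283691406, 218.6124267578125), 76.35867309570312)
[412.         260.24489796] ((514.962646484375, -105.81849670410156), (22.720420837402344, 22.34623146057129), 43.53068923950195) 482.29535402392503 [28.52303708 31.00878817]
[334.         243.88333333] ((538.31787109375, -1.4926891326904297), (22.265230178833008, 22.830413818359375), 10.222585678100586) 456.9558647858512 [24.56383752 24.22529053]
[376.55932203 243.69491525] ((537.7494506835938, -58.92085266113281), (22.37174415588379, 23.315885543823242), 18.115095138549805) 460.49046912800986 [27.30871805 26.82092913]
[293.75471698 234.35849057] ((552.2681884765625, 53.10520553588867), (25.76708984375, 24.825223922729492), 89.5030288696289) 486.6446877315175 [24.8611042  25.75738919]
```

View pics/crop.png

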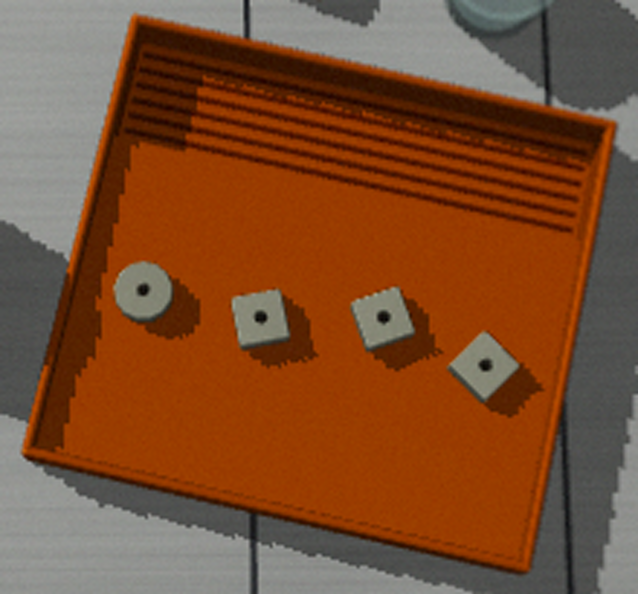

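The crop confirms one round disc at far left and three squares on the deck, with pixel centres as measured. Next I'll sweep the middle-left lane (`square` at tray y≈+27) and then look.

```bash
cat >> h.py <<'E'
a=np.radians(-13.4); tx=np.array([np.cos(a),np.sin(a),0]); ty=np.array([-np.sin(a),np.cos(a),0])
O=np.array([.5538,-.0325,0]); ORI=np.c_[-tx,ty,[0,0,-1.]]
def T(x,y,z): return O+tx*x+ty*y+np.array([0,0,z])
def loc(p): d=np.array(p)[:2]-O[:2]; return np.array([d@tx[:2],d@ty[:2]])
def sweep(x,y,end=.055,zp=.0265):
    x0=x-.035
    robot.line_to(T(x0,y,.075),ORI,feed=.2); robot.line_to(T(x0,y,zp),feed=.08)
    print("down",robot.observe()["wrist_force"].round(2))
    robot.line_to(T(end,y,zp),feed=.05)
    o=robot.observe(); print("end",o["wrist_force"].round(2),loc(o["tool_pos"]).round(4),o["tool_pos"][2].round(4),o["time"])
    robot.line_to(T(end-.02,y,zp),feed=.1); robot.line_to(T(end-.02,y,.075),feed=.15)
E
python3 - <<'E'
from h import *
B=[loc(p) for p in((.53832,-.0015),(.53775,-.0589),(.51496,-.1058))]; print(B)
robot.command_gripper(0.0)
robot.goto(T(-.057,B[0][1],.13),ORI); print(robot.observe()["time"])
sweep(*B[0])
for n in("top","side"): cv2.imwrite(f"pics/{n}1.png",camera(n)["color"][:,:,::-1])
E
python3 -c "
import cv2,numpy as np
a=cv2.imread('pics/top1.png')[100:350,200:500];b=cv2.imread('pics/side1.png')[130:380,230:530]
cv2.imwrite('pics/c1.png',cv2.resize(np.hstack([a,b]),(798,333)))"
```

```text
[array([-0.02224276,  0.02656859]), array([-0.00949491, -0.02940084]), array([-0.02079549, -0.08030556])]
3.325
down [ 0.46 -0.78 -1.15]
end [-0.52 -0.81 -0.23] [0.0548 0.0266] 0.0265 6.9
```

View pics/c1.png

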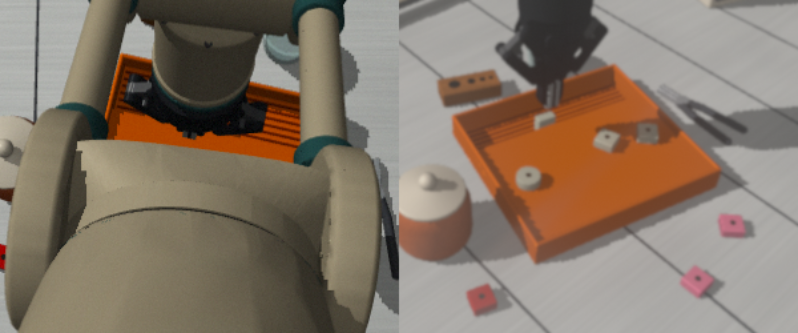

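The side view shows the first bead at crop (543,120), apparently tilted at the step edge. The other beads and the bystanders are untouched. I'll zoom in on it.

```bash
python3 - <<'E'
from h import *
c=camera("side")
im=c["color"][180:290,280:430,::-1]
p=proj(c,[T(.055,.0266,.022),T(.0825,.0266,.004),T(.055,.0266,.004),T(.11,.0266,.004)]); print(p)
cv2.imwrite("pics/s2.png",cv2.resize(im,None,fx=5,fy=5,interpolation=cv2.INTER_CUBIC))
E
```

```text
[[333.74982671 224.58688359]
 [325.60060781 222.51421007]
 [333.32610148 232.53594917]
 [318.20361954 212.91795797]]
```

View pics/s2.png

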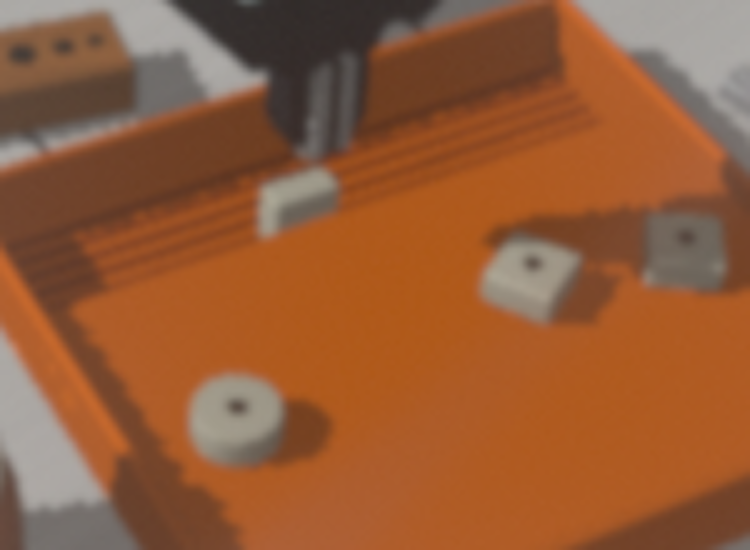

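The bead has dropped into the trough but stands on edge against the step. I'll nudge its top farther to lay it flat, and use the longer stroke for the other two.

```bash
python3 - <<'E'
from h import *
B=[[-.0222,.0266],[-.0095,-.0294],[-.0208,-.0803]]
sweep(.062,B[0][1],end=.08,zp=.0245)
sweep(*B[1],end=.08,zp=.0245)
robot.line_to(T(-.056,B[1][1],.075),feed=.2)
c=camera("side")
im=c["color"][180:290,280:430,::-1]
cv2.imwrite("pics/s3.png",cv2.resize(im,None,fx=5,fy=5,interpolation=cv2.INTER_CUBIC))
E
```

```text
down [-0.99 -0.65  0.41]
end [-0.23 -0.04  0.65] [0.0795 0.0266] 0.0244 10.1167
down [0.36 0.38 0.93]
end [-0.25 -0.89 -0.07] [ 0.0798 -0.0294] 0.0245 15.1167
```

View pics/s3.png

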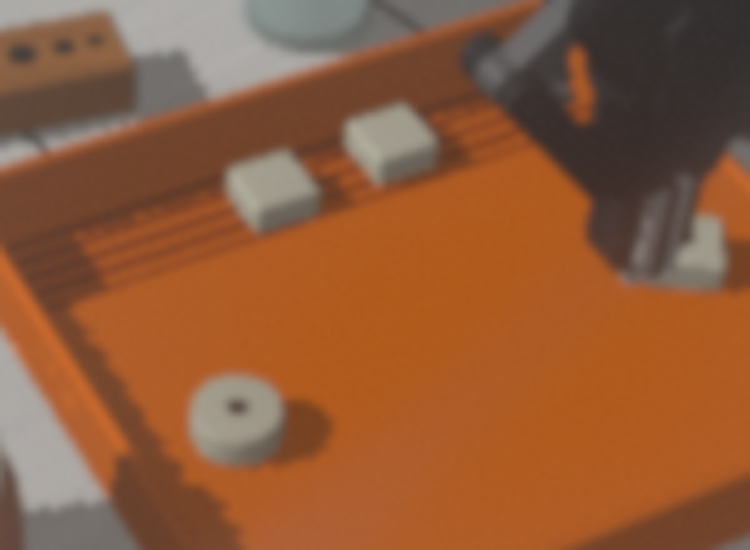

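Both beads now lie flat, upside down, in the trough at crop (272,190) and (390,143), and the third is undisturbed. Sweeping the third.

```bash
python3 - <<'E'
from h import *
sweep(-.0208-.003,-.0803,end=.08,zp=.0245)
robot.line_to(T(.0,-.08,.17),feed=.2)
robot.goto([0.127,0.561,0.231],ORI)
print(robot.observe()["time"])
c=camera("top"); cv2.imwrite("pics/top4.png",c["color"][:,:,::-1])
s=camera("side")["color"][130:330,220:500]; t=c["color"][80:320,165:515]
cv2.imwrite("pics/c4.png",np.hstack([cv2.resize(t,(400,275)),cv2.resize(s,(385,275))])[:,:,::-1])
E
```

```text
down [ 0.37 -0.79 -0.61]
end [-0.36 -0.66 -0.03] [ 0.0798 -0.0803] 0.0245 20.85
25.1667
```

View pics/c4.png

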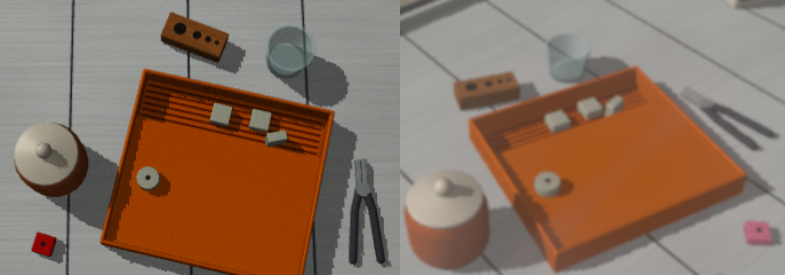

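The third bead left the deck but is tilted or standing at crop (276,138), next to the second. Zooming in.

```bash
python3 - <<'E'
from h import *
c=camera("top"); s=camera("side")
for z in(.016,.028): print(loc(ray(c,[[406.5,200.5]],z)[0]))
hsv=cv2.cvtColor(c["color"],cv2.COLOR_RGB2HSV)
ap=np.array([[293,145],[452,180],[425,327],[257,290]])
for b in beads(c,ap):
    for z in (.016,.028): print(z,b.mean(0).round(1),np.array([loc(p) for p in ray(c,cv2.boxPoints(cv2.minAreaRect(b)),z)]).round(3).tolist())
print(proj(c,[T(.055,-.115,.022),T(.055,.115,.022)]))
a=cv2.resize(c["color"][165:225,350:430],(400,300),interpolation=3)
d=cv2.resize(s["color"][180:240,325:405],(400,300),interpolation=3)
cv2.imwrite("pics/c5.png",np.hstack([a,d])[:,:,::-1])
E
```

```text
[ 0.06375172 -0.05901382]
[ 0.06038353 -0.05784265]
0.016 [293.8 234.4] [[-0.033, 0.094], [-0.009, 0.1], [-0.003, 0.075], [-0.028, 0.069]]
0.028 [293.8 234.4] [[-0.035, 0.093], [-0.011, 0.099], [-0.005, 0.074], [-0.03, 0.068]]
0.016 [406.8 198.2] [[0.067, -0.046], [0.077, -0.067], [0.067, -0.071], [0.058, -0.05]]
0.028 [406.8 198.2] [[0.064, -0.045], [0.073, -0.066], [0.064, -0.07], [0.054, -0.049]]
0.016 [392.  183.7] [[0.072, -0.023], [0.095, -0.023], [0.094, -0.046], [0.072, -0.046]]
0.028 [392.  183.7] [[0.069, -0.023], [0.091, -0.023], [0.091, -0.045], [0.069, -0.045]]
0.016 [357.9 178.5] [[0.069, 0.026], [0.092, 0.025], [0.091, 0.003], [0.068, 0.003]]
0.028 [357.9 178.5] [[0.066, 0.026], [0.088, 0.025], [0.087, 0.003], [0.065, 0.003]]
[[445.39370611 214.20665146]
 [284.18614128 178.43798351]]
```

View pics/c5.png

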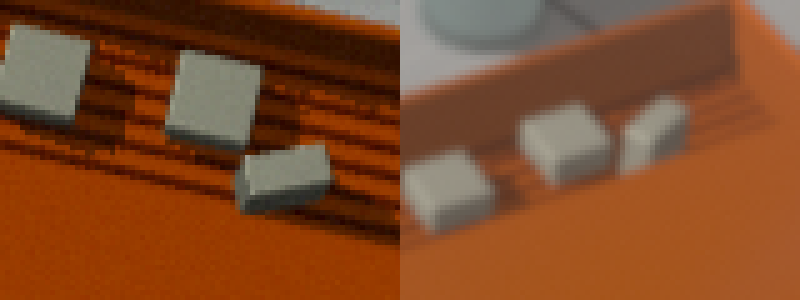

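The third bead is in the trough but standing on edge, touching bead 2. I'll slide it along −y away from bead 2 (finger at z 24.5 mm clears the flat beads), then tip it flat.

```bash
python3 - <<'E'
from h import *
robot.goto(T(.02,-.015,.15),ORI)
robot.line_to(T(.067,-.015,.075),feed=.2); robot.line_to(T(.067,-.015,.0235),feed=.08)
robot.line_to(T(.067,-.062,.0235),feed=.05)
print(robot.observe()["wrist_force"])
robot.line_to(T(.067,-.055,.0235),feed=.1); robot.line_to(T(.067,-.03,.075),feed=.15)
robot.line_to(T(.0,.0,.075),feed=.2)
print(robot.observe()["time"])
s=camera("side")
d=cv2.resize(s["color"][165:255,300:420],(600,450),interpolation=3)
cv2.imwrite("pics/c6.png",d[:,:,::-1]); print((proj(s,[T(.067,-.09,.028),T(.055,-.09,.022)])-[300,165])*5)
E
```

```text
[ 0.40475204  0.14051848 -0.59517968]
31.825
[[448.76263558 162.63569964]
 [465.87200245 196.12679861]]
```

View pics/c6.png

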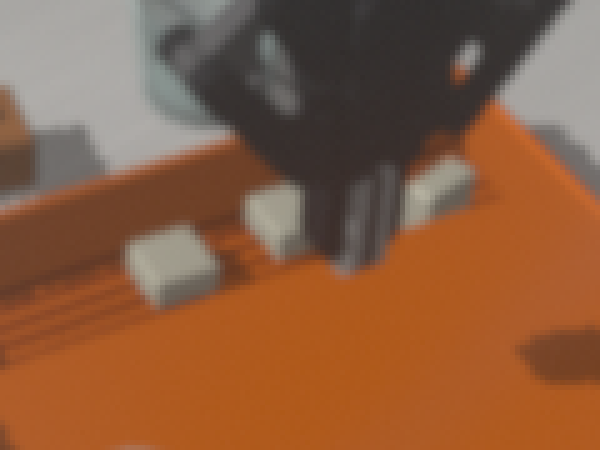

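The bead is still upright at (440,190), now parallel to the step at y≈−0.09 and clear of bead 2. Tipping it with a +x push.

```bash
python3 - <<'E'
from h import *
sweep(.062,-.0895,end=.08,zp=.0245)
robot.line_to(T(.02,-.08,.17),feed=.25)
robot.goto([0.127,0.561,0.231],ORI)
print(robot.observe()["time"])
c=camera("top");s=camera("side")
ap=np.array([[293,145],[452,180],[425,327],[257,290]])
for b in beads(c,ap): print(b.mean(0).round(1),np.array([loc(p) for p in ray(c,cv2.boxPoints(cv2.minAreaRect(b)),.016)]).round(3).tolist())
cv2.imwrite("pics/c7.png",np.hstack([cv2.resize(c["color"][80:320,165:515],(400,275)),cv2.resize(s["color"][130:330,220:500],(385,275))])[:,:,::-1])
E
```

```text
down [ 0.39  0.47 -0.89]
end [ 0.66  0.25 -0.2 ] [ 0.0795 -0.0895] 0.0244 34.4833
38.7083
[293.8 234.4] [[-0.033, 0.094], [-0.009, 0.1], [-0.003, 0.075], [-0.028, 0.069]]
[419.7 192.3] [[0.087, -0.06], [0.094, -0.084], [0.073, -0.089], [0.065, -0.066]]
[392.2 183.6] [[0.072, -0.023], [0.094, -0.023], [0.094, -0.046], [0.072, -0.046]]
[358.  178.5] [[0.069, 0.026], [0.092, 0.025], [0.091, 0.003], [0.068, 0.003]]
```

View pics/c7.png

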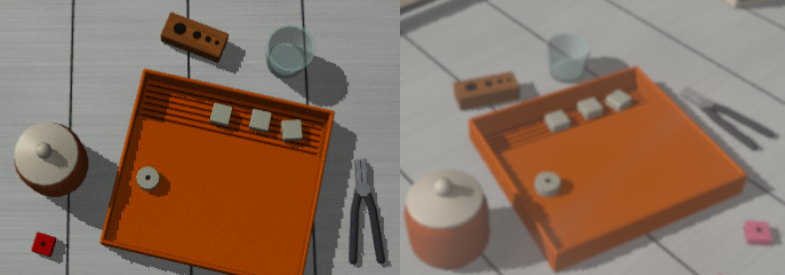

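All three squares lie flat in the trough, at top crop (220,115), (260,120) and (291,130). The round bead and the bystanders haven't moved.

```bash
python3 -c "
from station import robot
print(robot.close_job())"
```

```text
the job is handed in; nothing more can be done
None
```

The job is handed in at about 39 s: all three square beads lie flat in the trough, pushed only, and the last pictures show the round bead, jar, glass dish, gauge block and pliers where they started.

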